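# Load a heel piece into the stamping press

## Robot

A 6-joint arm with a two-finger parallel gripper is mounted at the origin on the work surface. World frame = base frame: x ahead of the robot, y to its left, z up, the work surface at z = 0. Lengths are in m, angles in rad, forces in N, time in s.
With the tool pointing down it reaches from about 0.425 to 0.95 m from the base axis. Payload 14.7 kg.
Tool frame: the origin (TCP) lies on the centre line of the jaws, within the pads' length; the fingertips stand 25 mm ahead of it and the grasp point (between the pads) lies 6 mm ahead of it; x points along the fingers, y is the direction in which the jaws open and shut, and the axes are right-handed (so a half turn about x gives the same grasp; the last joint's range is limited). The gripper opens to 85 mm and grips with 20 to 120 N. Pads are 22 mm wide; open, the fingers measure 114 mm over their backs; the gripper's body (76 mm by 85 mm) begins 54 mm behind the grasp point. The pads swing forward as they close: fully open they stand 13 mm farther back than shut.
Start: joints at [-1.228, 0.48, 1.596, -0, 1.065, -0.047], TCP at [0.247, -0.601, 0.256] pointing down, gripper open.
Joint ranges: [-2.75, 2.75], [-0.82, 2.05], [0.23, 2.67], [-1.56, 4.7], [0.09, 2.69], [-2.92, 2.92]. Speed limits (rad/s): [1.89, 1.89, 2.39, 3.01, 3.01, 3.01].

## Interface

Orientations are given as a unit quaternion [x, y, z, w].
In Python, from cell import manip gives the robot as it stands.
- The arm moves only by the shell command python3 -m creep 'ROWS'. ROWS is JSON, one flat list of numbers, 7 for each row, row after row: the turn, a rotation vector about the tool's x, y, z in rad, then the shift along the tool's x, y, z in m, then the closure, from -1 (fully open) to 1 (shut). In form: [wx, wy, wz, dx, dy, dz, hand, wx, wy, wz, dx, dy, dz, hand, ...]. A call has 1 to 20 rows; each row shifts and turns the pose as measured when the row begins, along the tool's axes as they then stand; what a row does not reach is not made up. A row lasts 1/12 s, in which the tool goes at most 41.7 mm and 7.16 degrees, less where a joint would pass 70% of its speed; a pose out of reach is approached as far as the arm can. A call is refused whole if a number of a shift passes 0.0417 or a number of a turn 0.125, either way. A call with a gripper value outside its range is refused whole. The fingers move at their own pace and stop on an object; the grip force is fixed at half the most. Time passes only in rows, so rows that do not move let the fingers close. It gives the time, the measured TCP pose, the force and the opening at its end, in the units of the state.
- manip.sense(): the state, without advancing time (a new reading comes with each control period).
- manip.snapshot(name): name is "scene" or "side" or "wrist"; returns a dict with "pixels" (384x512x3 uint8, blue, green, red), "fx", "fy", "cx", "cy" (pixels), "k1" (the pictures are not rectified: a ray, as slopes to the right and down, at radius r is drawn at 1 + k1 r^2 times it, then the intrinsics apply), "T" (4x4, takes a point from camera to world coordinates); the wrist camera has in their place "hand_eye" (4x4, takes a point from camera to tool coordinates, whose origin is the TCP and whose axes are the tool frame's). Camera axes: x right, y down, z forward; pixel columns grow to the right and rows downward; lengths in m; the calibration is good to about 2 mm. A picture is of the moment at which its call begins: read the wrist's pose just before it. There is no depth.
- manip.close_job(): hands the job in, once; it reports no verdict.
The state is a dict: "time": time; "joint_pos": joint angles; "qd": joint speeds; "joint_torque": joint torques, N m; "ee_pos": TCP position; "tcp_rot": TCP orientation; "force": force on the tool from outside, world axes, zero at the start; "wrist_torque": the same for the moment, N m; "finger_gap": opening from 0.0 (shut) to 1.0 (fully open).
Only numpy, scipy, OpenCV 4.12 (cv2) and the standard library are available. Lean on these libraries where they do the work, as an engineer would, in place of code of your own. Each camera call takes 0.05 s, during which the arm holds its last target.

## Task

Load the stamping press. Slide the black heel piece that lies on the press's pull-out table, round end first, between the two guide strips until it drops flat into the recess of its own shape, without lifting it off the table. Then push the table in as far as it goes, so that the piece is under the stamp, and leave the other things on the bench where they are.

Things in the scene. Friction and masses are not known exactly. Their poses are not given: they have to be found in the camera images.
- heel_piece: Large heel piece to load: flat black slab 8 mm thick, D outline: half disc of radius 37 mm plus a straight part 35 mm long, 74 mm wide, ending in a straight edge (about 48 g). Starts flat on the table, round end roughly towards the strips. Origin: underside, centre of the half disc. y to the round end (37 mm ahead), straight edge at y = -35 mm, sides at x = +-37 mm. To be pushed by its edges.
- nest (a point): Recess in the pull-out table: centre of its round end, on its floor, 6 mm below the table top; moves with the table. Outline of the heel piece plus 1.5 mm all round: radius 38.5 mm at +y, straight edge at y = -36.5 mm, sides at x = +-38.5 mm. y: the way the table slides in and the heel piece enters; z up. A seated piece has its origin and axes here and stands 2 mm above the table top.
- mouth (a point): Mouth of the guide strips, middle, on the table top, 58.5 mm before the nest (nest y = -58.5). Axes as the nest. Two dark steel strips 10 mm high stand along the recess's sides from nest y = -36.5 to 0, inner faces in line with the sides (77 mm apart), 14 mm thick; towards -y they flare to 107 mm apart at this mouth (131 mm over their outer corners).
- table_front (a point): Middle of the front edge of the pull-out table, on its flat aluminium top, 60 mm above the bench; nest y = -250 mm, axes as the nest. The table is 240 mm wide, 330 mm long (nest y -250 to +80 mm) and 14 mm thick. When it is right out, nothing stands above it except the guide strips; the press head and stamp begin 110 mm beyond the nest.
- pull_bar (a point): Middle of the steel pull bar at the table's front: 12 mm thick, 150 mm long along the nest's x, centre 50 mm above the bench and 32 mm in front of the table's front edge (nest y = -282 mm; 26 mm clear between bar and edge), on two short posts 12 mm thick at x = +-60 mm. Axes as the nest.
- slide_table (a joint): Position of the pull-out table, m: 0 is right out, starts between 0 and 0.02; 0.200 is right in against its stop, the recess under the stamp. Slides along the nest's y with about 6 N of friction and stays where it is left; push it by the bar.
- small_piece: A smaller heel piece of the same shape, 56 mm wide, 55 mm long, 8 mm thick, lying on the bench; not wanted, leave alone. Origin: underside, centre of the half disc.
- shoe: A finished brown lace-up shoe standing on the bench, 290 mm long, 100 mm high; leave alone. Origin under its middle, toe to its +x.
- hammer: A hand hammer 260 mm long lying along its x on the bench, between the pull bar and the shoe, handle to -x; leave alone. Origin under its middle.
- tray: A shallow grey plastic tray with small heel pieces, 110 by 200 by 35 mm, on the bench beyond the press; leave alone. Origin under its middle.
- press: White stamping press, fixed. Origin on the bench under the nest's place when the table is right out; y as the nest. Base 200 mm wide, 30 mm high. Column at y = 290 to 400 mm, 330 mm high; head over y > 110 mm, 295 to 380 mm high, its lever to 500 mm; stamp under it at y = 145 to 255 mm, its lowest face 98 mm above the bench, 38 mm above the table.
There are look-alikes about, which are no part of the job. Leave any brown or orange look-alike of the heel_piece alone.

How it is judged:
On the way, in this order (a step that is already met when the one before it is completed fails the run):
1. the heel piece has dropped flat into the recess (horizontal distance between heel_piece and nest below 0.0035 m and z of heel_piece in the frame of nest below 0.002 m and angle between heel_piece's own z axis and vertical below 0.035 rad and angle between the y axis of heel_piece and the y axis of nest, either way round below 0.09 rad), for 0.2 s.
2. the table is right in against its stop (value of joint slide_table above 0.196 m), for 0.2 s.
At the end, for the whole second after the job is handed in: The heel piece lies at rest flat in the recess (within 3.5 mm of its centre, on its floor within 2 mm, level within 2 degrees, turned true within 5 degrees) and the table is within 4 mm of its inner stop (all of step 1 and value of joint slide_table above 0.196 m and linear speed of heel_piece below 0.02 m/s); the robot touches nothing.
It fails at once if the heel piece is lifted more than 15 mm off the table (z of heel_piece in the frame of nest above 0.021 m).
It fails at once if the small heel piece, the shoe, the hammer or the tray is moved more than 30 mm (distance of any of small_piece, shoe, hammer, tray from where it was at the start of the episode above 0.03 m).
It also fails if it takes over 72 s, if anything falls off the work surface, if the arm or the gripper's body presses on something with over 40 N, if the wrist force passes 120 N, or if a joint passes its speed limit or range.

## Working session

There is one attempt and no reset: what is moved stays moved. The work goes in short steps, Python scripts to look and compute and a shell command to move; the robot and the scene stay as the last step left them, time stands still between calls to the robot, and variables do not carry over. Pictures are saved under pics/ and viewed, and the job is handed in when it is done.

```bash
ls; mkdir -p pics; cat > h.py <<'E'
import numpy as np, cv2
from cell import manip
from scipy.spatial.transform import Rotation as R
def snap(n,f):
    s=manip.sense(); d=manip.snapshot(n)
    cv2.imwrite('pics/'+f+'.png',d['pixels'])
    if n=='wrist':
        T=np.eye(4);T[:3,:3]=R.from_quat(s['tcp_rot']).as_matrix();T[:3,3]=s['ee_pos']
        d['T']=T@np.array(d['hand_eye'])
    np.savez('pics/'+f+'.npz',**{k:d[k] for k in ('fx','fy','cx','cy','k1','T')})
    return d
def load(f): return dict(np.load('pics/'+f+'.npz'))
def ray(d,u,v):
    a=np.array([(u-d['cx'])/d['fx'],(v-d['cy'])/d['fy']]);b=a.copy()
    for _ in range(20): b=a/(1+d['k1']*(b@b))
    T=np.array(d['T']); return T[:3,3],T[:3,:3]@np.array([b[0],b[1],1])
def px2w(d,u,v,z):
    o,r=ray(d,u,v); return o+r*(z-o[2])/r[2]
def w2px(d,p):
    T=np.array(d['T']); c=T[:3,:3].T@(np.array(p)-T[:3,3]); b=c[:2]/c[2]; b=b*(1+d['k1']*(b@b))
    return d['fx']*b[0]+d['cx'],d['fy']*b[1]+d['cy']
E
python3 - <<'E'
from h import *
print(manip.sense())
for n in('scene','side','wrist'):
    d=snap(n,n+'0'); print(n,np.round(d['T'],3).tolist(),d['fx'],d['k1'])
E
```

```text
pics
{'time': 0.0, 'joint_pos': array([-1.22759328e+00,  4.80833028e-01,  1.59688458e+00, -3.73451097e-06,
        1.06510664e+00, -4.65850092e-02]), 'qd': array([ 8.61604101e-04,  7.63098295e-04,  2.06215828e-03,  8.60865110e-06,
       -1.75425432e-03, -5.85793593e-04]), 'joint_torque': array([ 7.79135182e-03, -9.50626445e+01, -4.30175328e+01,  5.05117769e-04,
        1.21596182e-02,  5.20499270e-06]), 'ee_pos': array([ 0.24689025, -0.60086214,  0.25566761]), 'tcp_rot': array([-0.69365424, -0.1373712 ,  0.6937852 , -0.13651023]), 'force': array([-0.47878981,  0.23534914, -0.60937653]), 'wrist_torque': array([-0.01337943,  0.05127413,  0.01429304]), 'finger_gap': 0.9994806829496887}
scene [[-0.326, 0.762, -0.559, 1.196], [0.945, 0.27, -0.184, -0.018], [0.011, -0.589, -0.808, 0.964], [0.0, 0.0, 0.0, 1.0]] 354.19715328503474 -0.07644801086044695
side [[0.985, -0.114, 0.127, 0.455], [-0.17, -0.579, 0.798, -1.101], [-0.018, -0.807, -0.59, 0.695], [0.0, 0.0, 0.0, 1.0]] 409.08160403398296 -0.11029524580850293
wrist [[0.381, -0.876, -0.296, 0.324], [-0.925, -0.361, -0.12, -0.57], [-0.001, 0.319, -0.948, 0.373], [0.0, 0.0, 0.0, 1.0]] 312.41359375295116 0.021174460470773676
```

View pics/scene0.png

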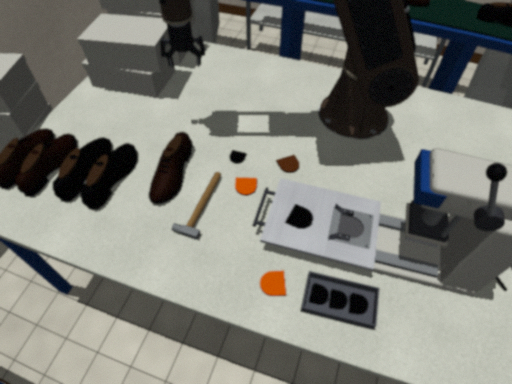

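View pics/side0.png

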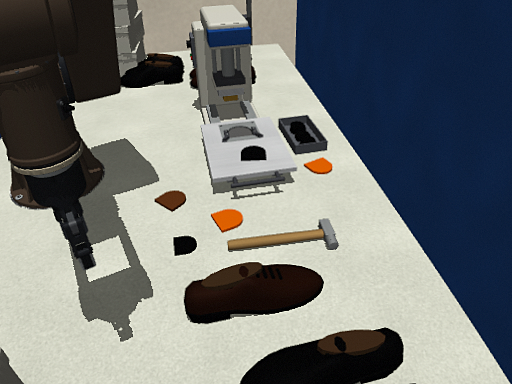

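View pics/wrist0.png

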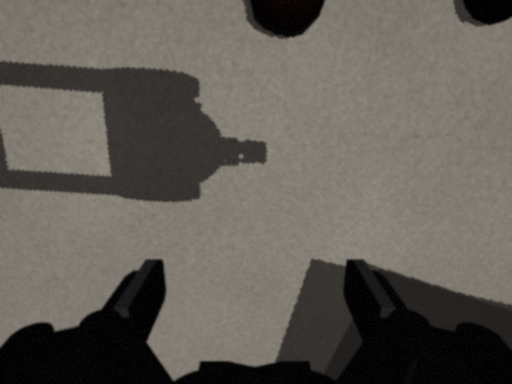

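Candidates for the heel piece in the scene view are:
- black D on the table (299,215)
- small black D on the bench (237,157)
- brown (288,163)
- orange (246,186) and (273,284)
- black pieces in the tray (337,298)

By the description I choose the one on the table, at (299,215). I'll check it in a close crop.

```bash
python3 - <<'E'
import cv2
a=cv2.imread('pics/scene0.png')[165:285,240:400]; cv2.imwrite('pics/c1.png',cv2.resize(a,None,fx=5,fy=5,interpolation=cv2.INTER_CUBIC))
a=cv2.imread('pics/side0.png')[105:205,190:310]; cv2.imwrite('pics/c2.png',cv2.resize(a,None,fx=6,fy=6,interpolation=cv2.INTER_CUBIC))
E
```

```text
(no output)
```

View pics/c1.png

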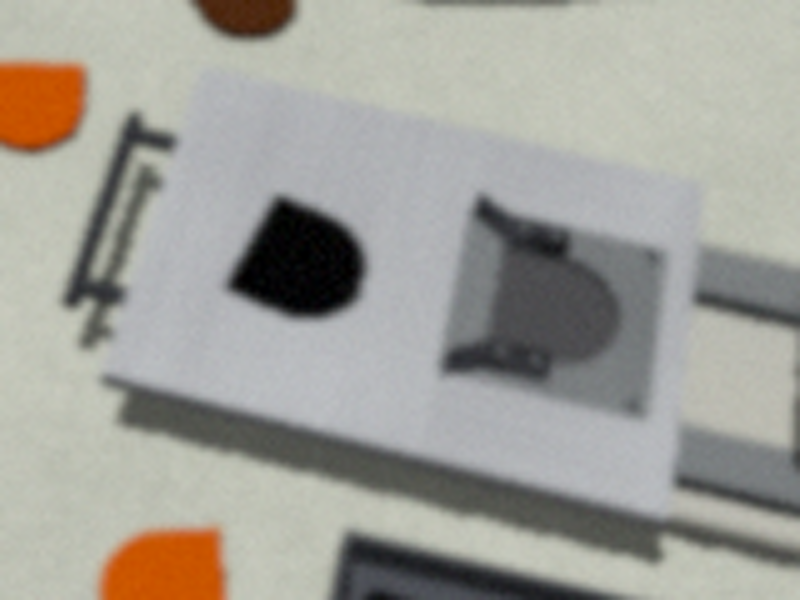

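View pics/c2.png

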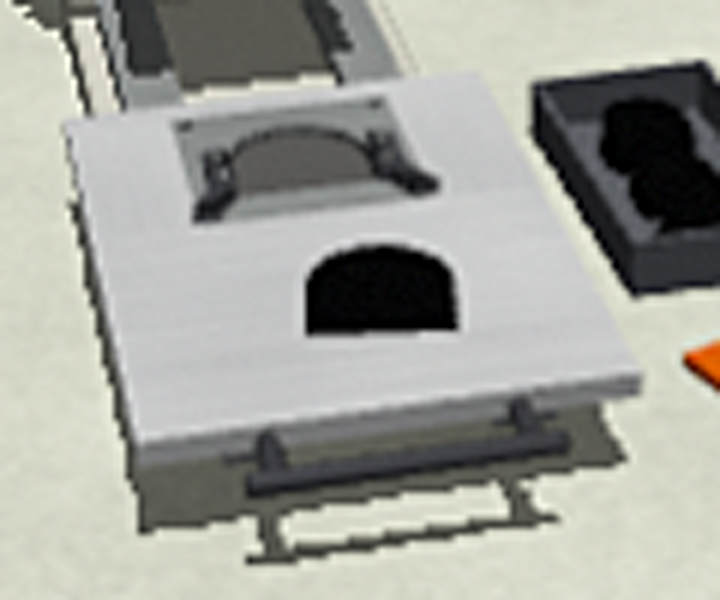

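The table carries the only full-size black D. In the scene crop its straight edge runs (282,197)–(232,288), with the round end towards the strips. Now to compute the poses.

```bash
python3 - <<'E'
from h import *
A=load('scene0');B=load('side0')
a=lambda x,y,z:np.round(px2w(A,(x+.5)/5-.5+240,(y+.5)/5-.5+165,z),4)
b=lambda x,y,z:np.round(px2w(B,(x+.5)/6-.5+190,(y+.5)/6-.5+105,z),4)
for n,f,L in (('scene',a,[(205,68),(108,378),(700,183),(665,520)]),('side',b,[(140,445),(640,380),(65,120),(480,72)])):
    P=[f(*p,.06) for p in L]; print(n,*P)
    print(' widths',np.linalg.norm(P[0]-P[1]),np.linalg.norm(P[2]-P[3]),np.linalg.norm(P[0]-P[2]),np.linalg.norm(P[1]-P[3]))
    c=sum(P)/4; d=(P[2]+P[3]-P[0]-P[1]); d=d/np.linalg.norm(d); print(' nest~',c+d*.085,'dir deg',np.degrees(np.arctan2(d[1],d[0])))
print('nestpts scene: round tip',a(620,312,.06),'strip mouths',a(482,200,.07),a(448,365,.07))
print('nestpts side: round tip',b(300,127,.06),'mouths',b(205,215,.06),b(428,188,.07))
print('piece scene',a(282,197,.068),a(232,288,.068),a(363,275,.068))
print('piece side bottom',b(306,333,.06),b(458,329,.06),'tip',b(380,245,.068))
print('bar scene',a(132,120,.056),a(75,298,.056))
E
```

```text
scene [ 0.4741 -0.1747  0.06  ] [ 0.7144 -0.1608  0.06  ] [0.4579 0.149  0.06  ] [0.6978 0.1616 0.06  ]
 widths 0.24070168258655777 0.24023065999160056 0.3241051218354934 0.32282707445318154
 nest~ [0.58174043 0.07866568 0.06      ] dir deg 92.90619039506535
side [ 0.4749 -0.1756  0.06  ] [ 0.7104 -0.1679  0.06  ] [0.4583 0.1543 0.06  ] [0.6983 0.1648 0.06  ]
 widths 0.2356258474785821 0.24022957769600317 0.33031737768394803 0.33291996035083266
 nest~ [0.58179674 0.07882038 0.06      ] dir deg 92.48017155202157
nestpts scene: round tip [0.5705 0.1154 0.06  ] strip mouths [0.525  0.0192 0.07  ] [0.6466 0.0241 0.07  ]
nestpts side: round tip [0.5872 0.118  0.06  ] mouths [0.5252 0.0296 0.06  ] [0.6419 0.0167 0.07  ]
piece scene [ 0.5627 -0.0987  0.068 ] [ 0.6365 -0.1093  0.068 ] [ 0.6016 -0.0376  0.068 ]
piece side bottom [ 0.5619 -0.096   0.06  ] [ 0.6348 -0.107   0.06  ] tip [ 0.6084 -0.0334  0.068 ]
bar scene [ 0.528  -0.2073  0.056 ] [ 0.6671 -0.1976  0.056 ]
```

```bash
cat >> h.py <<'E'
NEST=np.array([0.5817,0.0787]);ANG=np.radians(92.7)
def st():
    s=manip.sense(); M=R.from_quat(s['tcp_rot']).as_matrix(); return s,M
def goto(p,yaw_u=None):
    """p world target; yaw_u: world angle for tool z axis"""
    s,M=st(); d=np.array(p)-s['ee_pos']; print('tcp',np.round(s['ee_pos'],4),'z-axis deg',round(np.degrees(np.arctan2(M[1,2],M[0,2])),2),'tilt x',np.round(M[:,0],3))
    print('shift in current tool axes',np.round(M.T@d,4))
    if yaw_u is not None:
        z=np.array([np.cos(yaw_u),np.sin(yaw_u),0]);x=np.array([0,0,-1.]);y=np.cross(z,x)
        N=np.c_[x,y,z]; w=R.from_matrix(M.T@N).as_rotvec(); print('turn',np.round(w,4),'shift in final axes',np.round(N.T@d,4))
E
python3 - <<'E'
from h import *
s,M=st();print(np.round(M,3))
print(np.round(manip.snapshot('wrist')['hand_eye'],4).tolist())
A=load('scene0')
for n,(u,v) in dict(hamhead=(186,231),hamend=(218,175),headR=(199,234),small=(237,157),orange=(246,186)).items(): print(n,px2w(A,u,v,.012))
goto([0.598,-0.18,0.25],np.radians(92)); goto([0.598,-0.18,0.25],np.radians(-88))
E
```

```text
[[-0.     0.38  -0.925]
 [ 0.001 -0.925 -0.38 ]
 [-1.    -0.001 -0.   ]]
[[0.0002, -0.3194, 0.9476, -0.117], [1.0, 0.0006, 0.0, 0.0004], [-0.0006, 0.9476, 0.3194, -0.0831], [0.0, 0.0, 0.0, 1.0]]
hamhead [ 0.7360944  -0.39910638  0.012     ]
hamend [ 0.49491017 -0.39245132  0.012     ]
headR [ 0.73230964 -0.35650389  0.012     ]
small [ 0.39401403 -0.36041732  0.012     ]
orange [ 0.50782914 -0.28403428  0.012     ]
tcp [ 0.2469 -0.601   0.2559] z-axis deg -157.67 tilt x [-0.     0.001 -1.   ]
shift in current tool axes [ 0.0061 -0.256  -0.4847]
turn [1.9257e+00 7.0000e-04 5.0000e-04] shift in final axes [ 0.0059 -0.3656  0.4085]
tcp [ 0.2469 -0.601   0.2559] z-axis deg -157.67 tilt x [-0.     0.001 -1.   ]
shift in current tool axes [ 0.0061 -0.256  -0.4847]
turn [-1.2159e+00 -5.0000e-04  6.0000e-04] shift in final axes [ 0.0059  0.3656 -0.4085]
```

```bash
python3 -m creep '[0,0,0,0,-0.0229,-0.0331,0.2,0,0,0,0,-0.0229,-0.0331,0.2,0,0,0,0,-0.0229,-0.0331,0.2,0,0,0,0,-0.0229,-0.0331,0.2,0,0,0,0,-0.0229,-0.0331,0.2,0,0,0,0,-0.0229,-0.0331,0.2,0,0,0,0,-0.0229,-0.0331,0.2,0,0,0,0,-0.0229,-0.0331,0.2,0,0,0,0,-0.0229,-0.0331,0.2,0,0,0,0,-0.0229,-0.0331,0.2,0,0,0,0,-0.0229,-0.0331,0.2,0,0,0,0,-0.0229,-0.0331,0.2,0,0,0,0,-0.0229,-0.0331,0.2,0,0,0,0,-0.0229,-0.0331,0.2,0,0,0,0,-0.0229,-0.0331,0.2,0,0,0,0,-0.0229,-0.0331,0.2]'
python3 - <<'E'
from h import *
goto([0.598,-0.06,0.25],np.radians(-87.3)); print(manip.sense()['joint_pos'])
E
```

```text
time: 1.53
ee_pos: [0.6048, -0.0477, 0.2538]
tcp_rot: [-0.694, -0.133, 0.695, -0.134]
force: [0.6, -1.6, 0.9]
finger_gap: 0.399
tcp [ 0.6048 -0.0477  0.2538] z-axis deg -158.29 tilt x [-0.    -0.002 -1.   ]
shift in current tool axes [0.0038 0.0089 0.0109]
turn [-1.239e+00  1.900e-03 -8.000e-04] shift in final axes [ 0.0038 -0.0074  0.012 ]
[-0.12758408  0.42219191  1.70228441 -0.00222921  1.01718805  1.065467  ]
```

Moves track well, and a closure of 0.2 gives a gap of 0.4 (about 34 mm). Next I turn the tool.

```bash
python3 -m creep '[-0.12,0,0,0,0,0,0.2,-0.12,0,0,0,0,0,0.2,-0.12,0,0,0,0,0,0.2,-0.12,0,0,0,0,0,0.2,-0.12,0,0,0,0,0,0.2,-0.12,0,0,0,0,0,0.2,-0.12,0,0,0,0,0,0.2,-0.12,0,0,0,0,0,0.2,-0.12,0,0,0,0,0,0.2,-0.12,0,0,0,0,0,0.2,0,0,0,0,-0.007,0.012,0.2,0,0,0,0,0,0,0.2]'
python3 - <<'E'
from h import *
goto([0.598,-0.06,0.25],np.radians(-87.3))
d=snap('wrist','w1'); cv2.imwrite('pics/w1b.png',cv2.resize(d['pixels'],(800,600),interpolation=cv2.INTER_CUBIC))
E
```

```text
time: 2.53
ee_pos: [0.6022, -0.049, 0.2512]
tcp_rot: [0.484, 0.516, -0.485, 0.514]
force: [1.0, -0.2, 1.1]
finger_gap: 0.4
tcp [ 0.6022 -0.049   0.2512] z-axis deg -86.51 tilt x [-0.002  0.    -1.   ]
shift in current tool axes [ 0.0012 -0.0048  0.0108]
turn [ 0.0137 -0.0003  0.002 ] shift in final axes [ 0.0012 -0.0047  0.0108]
```

View pics/w1b.png

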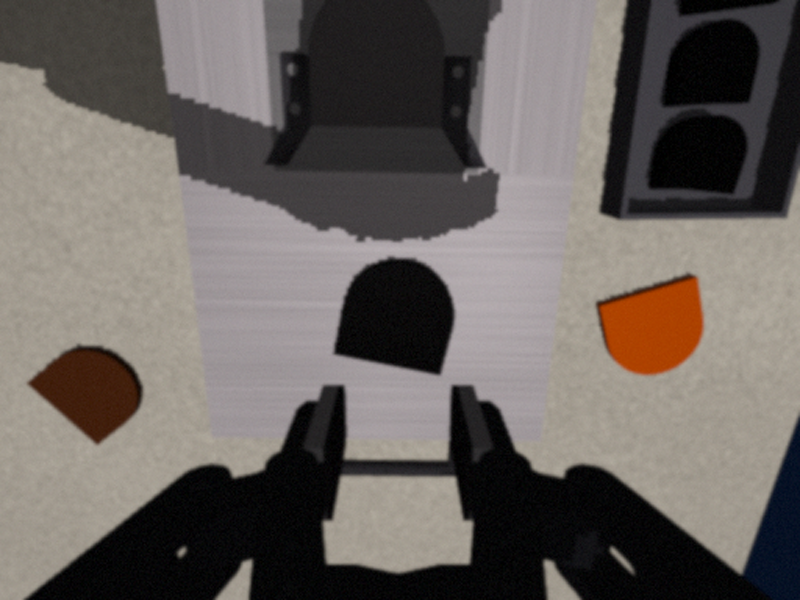

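The wrist view (800x600) shows the piece with straight-edge corners (335,353) and (440,374) and its top at (398,258). The strip mouth corners are at (267,164) and (484,166), the recess rear edge runs (310,127)–(444,127), and the fingertips are near (333,388) and (463,388).

```bash
python3 - <<'E'
from h import *
d=load('w1'); k=lambda x,y,z:px2w(d,(x+.5)*.64-.5,(y+.5)*.64-.5,z)
a,b=k(335,353,.06),k(440,374,.068);a=k(335,353,.068);t=k(400,258,.068);print('piece',a,b,t,np.linalg.norm(a-b))
e=(b-a)[:2];th=np.arctan2(e[1],e[0])+np.pi/2;print('piece dir',np.degrees(th),'origin',(a+b)[:2]/2+.035*np.array([np.cos(th),np.sin(th)]),'rear mid',(a+b)/2)
m1,m2=k(267,164,.07),k(484,166,.07);print('mouth outer',m1,m2,np.linalg.norm(m1-m2))
r1,r2=k(310,127,.06),k(444,127,.06);print('recess rear',r1,r2,np.linalg.norm(r1-r2))
f1,f2=k(212,436,.06),k(543,438,.06);print('front corners',f1,f2,np.linalg.norm(f1-f2))
E=(f1+f2)[:2]/2;u=np.array([np.cos(ANG),np.sin(ANG)]);n=E+.25*u;print('nest from front',n)
mm=(m1+m2)[:2]/2;print('nest from mouth',mm+.0585*u, 'from rear',(r1+r2)[:2]/2+.0365*u)
E
```

```text
piece [ 0.56405517 -0.10042083  0.068     ] [ 0.6354681  -0.11146634  0.068     ] [ 0.60334813 -0.03318414  0.068     ] 0.07226209284104987
piece dir 81.2076707174597 origin [ 0.6051115  -0.07135488] rear mid [ 0.59976163 -0.10594359  0.068     ]
mouth outer [0.52226082 0.01814978 0.07      ] [0.64889012 0.02489962 0.07      ] 0.12680907636940142
recess rear [0.54554495 0.04018302 0.06      ] [0.62442393 0.04507834 0.06      ] 0.07903073378645656
front corners [ 0.47543958 -0.17500797  0.06      ] [ 0.71567419 -0.16167108  0.06      ] 0.24060452921043632
nest from front [0.58378027 0.08138295]
nest from mouth [0.58281974 0.07995976] from rear [0.58326505 0.07909016]
```

```bash
sed -i 's/^NEST=.*/NEST=np.array([0.583,0.080]);ANG=np.radians(93.0)/' h.py; python3 -m creep '[0.009,0,0,0,-0.002,0.0296,0.2,0,0,0,0,-0.002,0.0296,0.2,0,0,0,0,-0.002,0.0296,0.2,0,0,0,0.0375,0,0,0.2,0,0,0,0.0375,0,0,0.2,0,0,0,0.0375,0,0,0.2,0,0,0,0.03,0,0,0.2,0,0,0,0,0,0,0.2]'
python3 - <<'E'
from h import *
goto([0.600,-0.138,0.09],np.radians(-87)); print(manip.sense()['force'])
d=snap('side','s2');a=d['pixels'][100:220,180:320];cv2.imwrite('pics/s2c.png',cv2.resize(a,None,fx=5,fy=5,interpolation=cv2.INTER_CUBIC))
d=snap('wrist','w2'); cv2.imwrite('pics/w2b.png',cv2.resize(d['pixels'],(800,600),interpolation=cv2.INTER_CUBIC))
E
```

```text
time: 3.25
ee_pos: [0.607, -0.1396, 0.1071]
tcp_rot: [0.491, 0.508, -0.487, 0.513]
force: [-2.0, 0.4, -0.8]
finger_gap: 0.401
tcp [ 0.607  -0.1396  0.1071] z-axis deg -87.57 tilt x [ 0.009 -0.001 -1.   ]
shift in current tool axes [ 0.0171 -0.007  -0.002 ]
turn [-0.0099  0.0013 -0.0091] shift in final axes [ 0.0171 -0.0069 -0.002 ]
[-2.04263935  0.35364957 -0.83716567]
```

View pics/s2c.png

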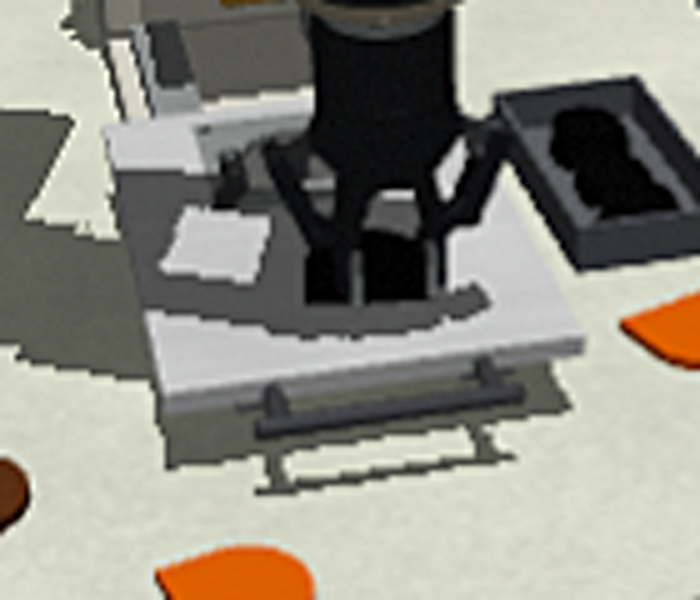

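View pics/w2b.png

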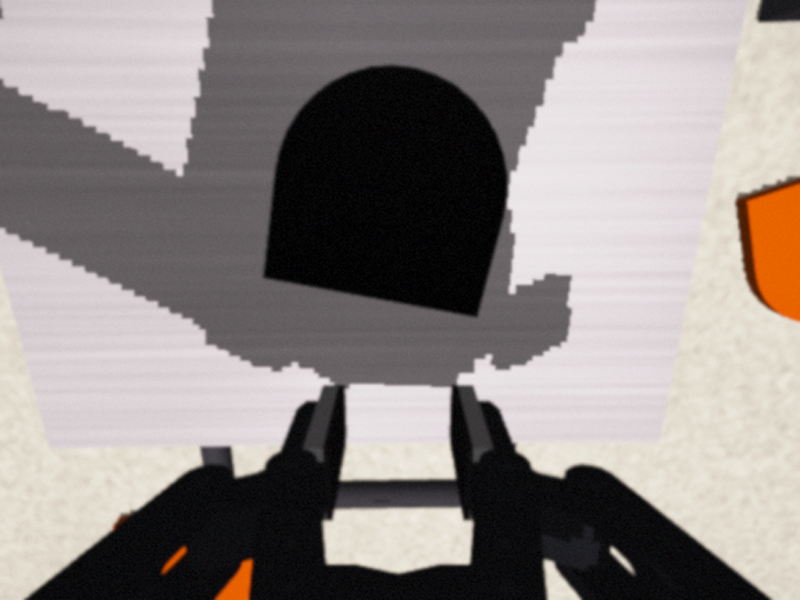

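The wrist view shows the fingers clear behind the straight edge, at (265,277)–(477,316). I'll lower them to find the table.

```bash
python3 -m creep '[-0.009,0,-0.009,0,-0.006,0,0.2,0,0,0,0.010,-0.001,0,0.2,0,0,0,0.005,0,0,0.2,0,0,0,0,0,0,0.2]'; for i in 1 2 3; do python3 -m creep '[0,0,0,0.002,0,0,0.2,0,0,0,0,0,0,0.2]'; done
python3 - <<'E'
from h import *
goto([0.600,-0.138,0.085],np.radians(-87))
E
```

```text
time: 3.68
ee_pos: [0.6058, -0.1408, 0.1028]
tcp_rot: [0.488, 0.509, -0.485, 0.518]
force: [0.5, 0.7, -1.0]
finger_gap: 0.405
time: 3.85
ee_pos: [0.6066, -0.1409, 0.102]
tcp_rot: [0.489, 0.508, -0.484, 0.518]
force: [-0.5, 0.7, 0.4]
finger_gap: 0.4
time: 4.02
ee_pos: [0.6071, -0.141, 0.1006]
tcp_rot: [0.489, 0.507, -0.484, 0.519]
force: [-1.3, 0.1, -0.6]
finger_gap: 0.398
time: 4.18
ee_pos: [0.6072, -0.1411, 0.0986]
tcp_rot: [0.489, 0.507, -0.484, 0.519]
force: [0.3, -0.2, -0.0]
finger_gap: 0.4
tcp [ 0.6072 -0.1411  0.0986] z-axis deg -86.96 tilt x [ 0.017 -0.006 -1.   ]
shift in current tool axes [ 0.0134 -0.0073 -0.0036]
turn [ 0.0008  0.007  -0.0164] shift in final axes [ 0.0136 -0.0071 -0.0035]
```

```bash
python3 -m creep '[0,0.007,-0.016,0,-0.007,0,0.2,0,0,0,0,0,0,0.2,0,0,0,0,0,0,0.2]'; python3 - <<'E'
from h import *
goto([0.600,-0.138,0.085],np.radians(-87))
E
python3 -m creep '[0,0,0,0.006,-0.005,0,0.2,0,0,0,0,0,0,0.2]'; python3 - <<'E'
from h import *
goto([0.600,-0.138,0.085],np.radians(-87))
E
```

```text
time: 4.43
ee_pos: [0.5994, -0.1415, 0.0983]
tcp_rot: [0.486, 0.514, -0.487, 0.512]
force: [0.1, -0.6, 1.2]
finger_gap: 0.401
tcp [ 0.5994 -0.1415  0.0983] z-axis deg -86.96 tilt x [-0.002  0.001 -1.   ]
shift in current tool axes [ 0.0133  0.0008 -0.0034]
turn [ 0.0008 -0.0009  0.0018] shift in final axes [ 0.0133  0.0008 -0.0034]
time: 4.6
ee_pos: [0.5939, -0.1418, 0.0919]
tcp_rot: [0.486, 0.514, -0.487, 0.512]
force: [-1.5, -0.3, -0.4]
finger_gap: 0.398
tcp [ 0.5939 -0.1418  0.0919] z-axis deg -86.95 tilt x [-0.002  0.001 -1.   ]
shift in current tool axes [ 0.0069  0.0063 -0.0035]
turn [ 0.0008 -0.0009  0.0018] shift in final axes [ 0.0069  0.0063 -0.0035]
```

```bash
python3 -m creep '[0,0,0,0.002,0.004,0,0.2,0,0,0,0,0,0,0.2]';  for i in 1 2 3 ; do python3 -m creep '[0,0,0,0.002,0,0,0.2,0,0,0,0,0,0,0.2]' | egrep 'ee_pos|force'; done
```

```text
time: 4.77
ee_pos: [0.5978, -0.1416, 0.0894]
tcp_rot: [0.486, 0.514, -0.487, 0.512]
force: [0.9, 0.1, 0.4]
finger_gap: 0.402
ee_pos: [0.5981, -0.1416, 0.087]
force: [-0.2, 0.4, -0.1]
ee_pos: [0.5982, -0.1416, 0.0848]
force: [-0.1, 0.6, -0.3]
ee_pos: [0.5987, -0.1417, 0.0845]
force: [0.1, 0.3, 0.5]
```

```bash
for i in 1 2 3 ; do python3 -m creep '[0,0,0,0.002,0,0,0.2,0,0,0,0,0,0,0.2]' | egrep 'ee_pos|force'; done
python3 - <<'E'
from h import *
goto([0.600,-0.138,0.085],np.radians(-87))
d=snap('side','s3');a=d['pixels'][130:190,220:300];cv2.imwrite('pics/s3c.png',cv2.resize(a,None,fx=8,fy=8,interpolation=cv2.INTER_CUBIC))
E
```

```text
ee_pos: [0.5993, -0.1418, 0.0847]
force: [-0.0, 0.5, -0.6]
ee_pos: [0.5999, -0.1419, 0.0846]
force: [-0.3, -0.1, -0.7]
ee_pos: [0.6005, -0.1421, 0.0846]
force: [0.3, -0.1, 0.2]
tcp [ 0.6005 -0.1421  0.0846] z-axis deg -86.94 tilt x [ 0.005 -0.001 -1.   ]
shift in current tool axes [-0.0004 -0.0002 -0.0041]
turn [ 0.001   0.0014 -0.0046] shift in final axes [-0.0004 -0.0003 -0.0041]
```

View pics/s3c.png

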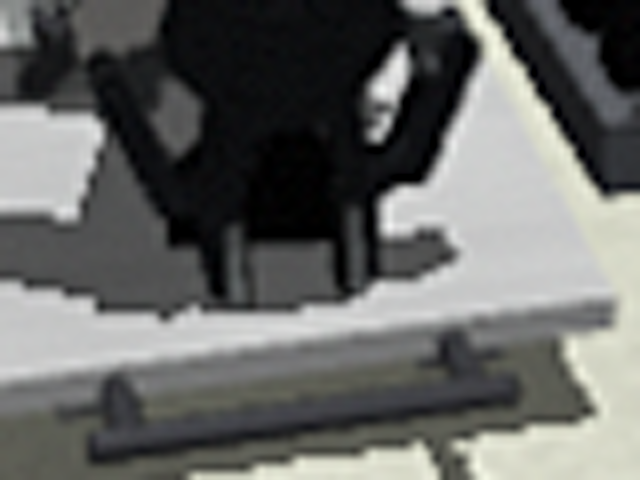

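```bash
python3 -m creep '[0,0,-0.006,0.003,0,0,0.2]' | egrep 'ee_pos|force|rot';python3 -m creep '[0,0,0,0.003,0,0,0.2]' | egrep 'ee_pos|force|rot';python3 -m creep '[0,0,0,0.004,0,0,0.2]' | egrep 'ee_pos|force|rot'
python3 - <<'E'
from h import *
goto([0.600,-0.138,0.085],np.radians(-87))
E
```

```text
ee_pos: [0.6011, -0.1422, 0.0837]
tcp_rot: [0.486, 0.513, -0.487, 0.514]
force: [-23.9, 5.0, 92.7]
ee_pos: [0.6011, -0.1424, 0.0837]
tcp_rot: [0.486, 0.512, -0.487, 0.514]
force: [-26.3, 3.9, 82.7]
ee_pos: [0.6011, -0.1425, 0.0836]
tcp_rot: [0.486, 0.512, -0.487, 0.514]
force: [-27.9, 4.9, 96.2]
tcp [ 0.6011 -0.1425  0.0836] z-axis deg -86.92 tilt x [ 0.001 -0.003 -1.   ]
shift in current tool axes [-0.0014 -0.0009 -0.0046]
turn [ 0.0015  0.0031 -0.0013] shift in final axes [-0.0014 -0.0009 -0.0046]
```

Contact with the table at TCP z 0.0837 (96 N, under the limit but high). I'll back off straight away.

```bash
python3 -m creep '[0,0,0,-0.003,0,0,0.2,0,0,0,0,0,0,0.2]'
python3 - <<'E'
from h import *
goto([0.600,-0.138,0.0855],np.radians(-87))
E
```

```text
time: 6.23
ee_pos: [0.6015, -0.1427, 0.0892]
tcp_rot: [0.486, 0.511, -0.486, 0.515]
force: [-0.5, -0.5, 0.2]
finger_gap: 0.4
tcp [ 0.6015 -0.1427  0.0892] z-axis deg -86.92 tilt x [ 0.004 -0.004 -1.   ]
shift in current tool axes [ 0.0036 -0.0012 -0.0048]
turn [ 0.0015  0.004  -0.0033] shift in final axes [ 0.0037 -0.0012 -0.0048]
```

```bash
python3 -m creep '[0,0.004,-0.003,0.0025,-0.001,-0.004,0.2,0,0,0,0,0,-0.006,0.2,0,0,0,0,0,-0.006,0.2,0,0,0,0,0,-0.006,0.2]'
python3 - <<'E'
from h import *
goto([0.600,-0.10,0.0865],np.radians(-87))
E
```

```text
time: 6.57
ee_pos: [0.5989, -0.1199, 0.0853]
tcp_rot: [0.487, 0.513, -0.487, 0.513]
force: [-0.2, 0.6, -0.3]
finger_gap: 0.4
tcp [ 0.5989 -0.1199  0.0853] z-axis deg -87.0 tilt x [-0.001  0.    -1.   ]
shift in current tool axes [-0.0012  0.0022 -0.0198]
turn [ 0.     -0.0005  0.0006] shift in final axes [-0.0012  0.0022 -0.0198]
```

```bash
python3 -m creep '[0,0,0,-0.001,0,-0.006,0.2,0,0,0,0,0,-0.006,0.2,0,0,0,0,0,-0.006,0.2]'
python3 - <<'E'
from h import *
goto([0.595,-0.10,0.0865],np.radians(-87))
d=snap('wrist','w3'); cv2.imwrite('pics/w3b.png',cv2.resize(d['pixels'],(800,600),interpolation=cv2.INTER_CUBIC))
E
```

```text
time: 6.82
ee_pos: [0.5972, -0.0992, 0.0851]
tcp_rot: [0.486, 0.514, -0.487, 0.512]
force: [-0.7, -0.3, -0.4]
finger_gap: 0.401
tcp [ 0.5972 -0.0992  0.0851] z-axis deg -86.96 tilt x [-0.003  0.001 -1.   ]
shift in current tool axes [-0.0014 -0.0023  0.0007]
turn [ 0.0007 -0.0011  0.0025] shift in final axes [-0.0014 -0.0022  0.0007]
```

View pics/w3b.png

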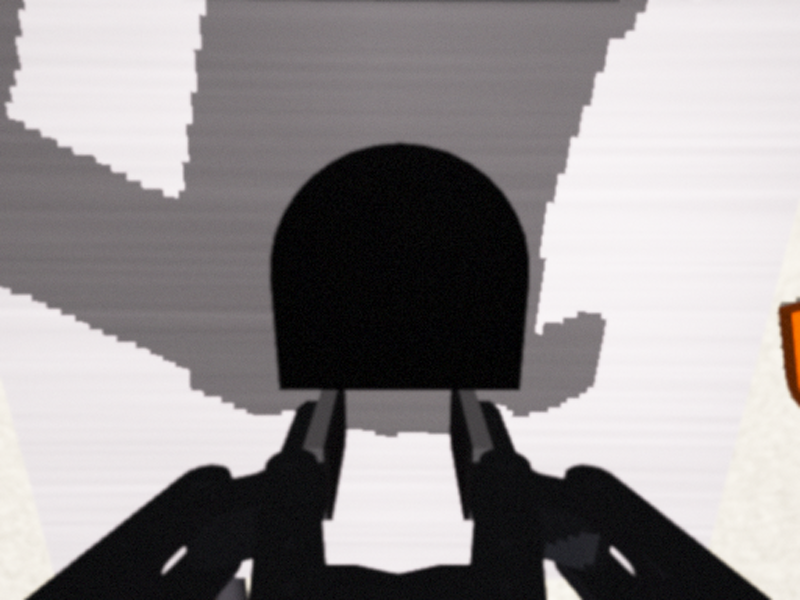

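The piece is now square against both fingers and centred on them: its corners are at (280,388) and (520,388), mid 400. I'll push on with a 5 mm drift towards −x.

```bash
python3 -m creep '[0,0,0.002,0,-0.001,-0.006,0.2,0,0,0,-0.001,-0.001,-0.006,0.2,0,0,0,0,-0.001,-0.006,0.2,0,0,0,0,-0.001,-0.006,0.2,0,0,0,0,-0.001,-0.006,0.2]'
python3 - <<'E'
from h import *
goto([0.590,-0.05,0.0865],np.radians(-87))
d=snap('wrist','w4'); cv2.imwrite('pics/w4b.png',cv2.resize(d['pixels'],(800,600),interpolation=cv2.INTER_CUBIC))
k=lambda x,y,z:px2w(d,(x+.5)*.64-.5,(y+.5)*.64-.5,z)
print(k(400,388,.068)-manip.sense()['ee_pos'])
E
```

```text
time: 7.28
ee_pos: [0.59, -0.0658, 0.0863]
tcp_rot: [0.487, 0.514, -0.486, 0.513]
force: [-0.6, -0.2, -1.0]
finger_gap: 0.4
tcp [ 0.59   -0.0658  0.0863] z-axis deg -86.93 tilt x [-0.     0.001 -1.   ]
shift in current tool axes [-0.0002  0.0008 -0.0157]
turn [ 0.0012 -0.0012  0.0003] shift in final axes [-0.0002  0.0008 -0.0157]
[ 0.00161048  0.01034542 -0.01822874]
```

View pics/w4b.png

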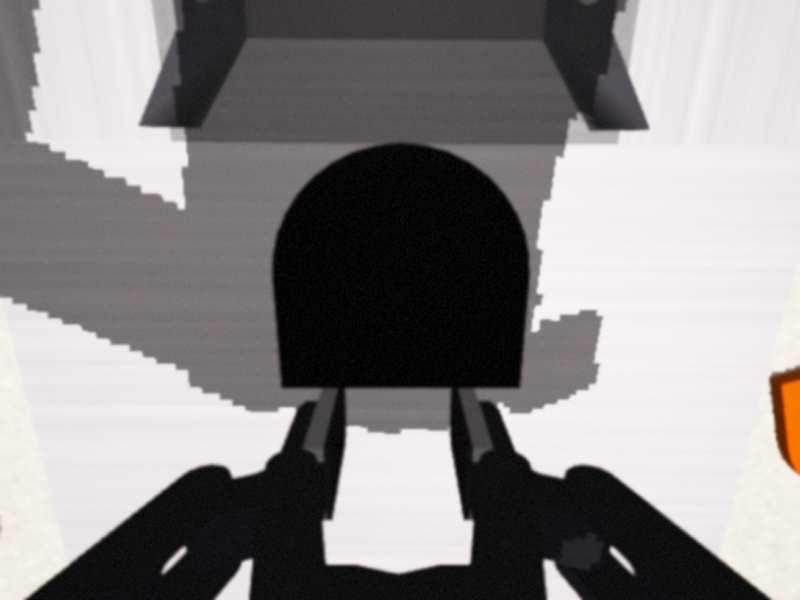

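The wrist view shows the mouth corners at (142,125) and (648,128), mid 395, against the piece centre at 400. That puts it 1.5 mm right of the axis and parallel to it. I'll push on with a small correction to the left.

```bash
python3 -m creep '[0,0,0,0,-0.001,-0.006,0.2,0,0,0,0,-0.0005,-0.006,0.2,0,0,0,0,0,-0.006,0.2,0,0,0,0,0,-0.006,0.2,0,0,0,0,0,-0.006,0.2,0,0,0,0,0,-0.006,0.2]'
python3 - <<'E'
from h import *
goto([0.586,0.032,0.0865],np.radians(-87))
d=snap('wrist','w5'); cv2.imwrite('pics/w5b.png',cv2.resize(d['pixels'],(800,600),interpolation=cv2.INTER_CUBIC))
E
```

```text
time: 7.83
ee_pos: [0.5858, -0.0259, 0.0864]
tcp_rot: [0.487, 0.514, -0.486, 0.513]
force: [-0.0, -0.1, -0.0]
finger_gap: 0.394
tcp [ 0.5858 -0.0259  0.0864] z-axis deg -86.94 tilt x [-0.001  0.001 -1.   ]
shift in current tool axes [-0.      0.0033 -0.0578]
turn [ 0.001  -0.0014  0.0005] shift in final axes [-0.0001  0.0033 -0.0578]
```

View pics/w5b.png

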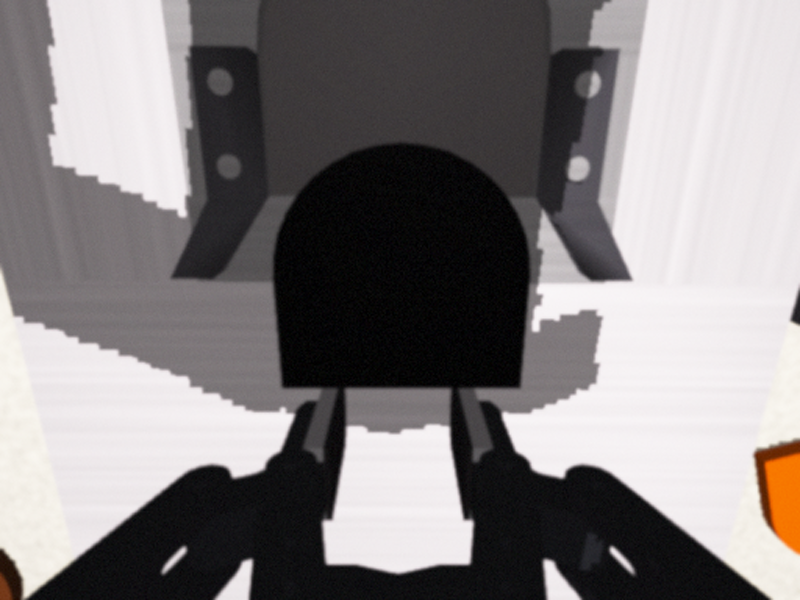

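```bash
python3 - <<'E'
from h import *
d=load('w5'); k=lambda x,y,z:px2w(d,(x+.5)*.64-.5,(y+.5)*.64-.5,z)
print(k(403,196,.06),k(401,388,.068))
d4=load('w4');k4=lambda x,y,z:px2w(d4,(x+.5)*.64-.5,(y+.5)*.64-.5,z);print(k4(395,38,.06))
E
python3 -m creep '[0,0,0,0,0.001,-0.006,0.2,0,0,0,0,0,-0.006,0.2,0,0,0,0,0,-0.006,0.2,0,0,0,0,0,-0.006,0.2]'
python3 - <<'E'
from h import *
goto([0.586,0.032,0.0865],np.radians(-87))
d=snap('wrist','w6'); cv2.imwrite('pics/w6b.png',cv2.resize(d['pixels'],(800,600),interpolation=cv2.INTER_CUBIC))
E
```

```text
[0.58464894 0.04264864 0.06      ] [ 0.58724651 -0.01456614  0.068     ]
[0.58451128 0.04254615 0.06      ]
time: 8.22
ee_pos: [0.5856, 0.0009, 0.0864]
tcp_rot: [0.487, 0.514, -0.486, 0.513]
force: [-0.2, 0.8, -0.5]
finger_gap: 0.403
tcp [0.5856 0.0009 0.0864] z-axis deg -86.94 tilt x [-0.001  0.001 -1.   ]
shift in current tool axes [-0.      0.0021 -0.031 ]
turn [ 0.0011 -0.0015  0.0005] shift in final axes [-0.0001  0.002  -0.031 ]
```

View pics/w6b.png

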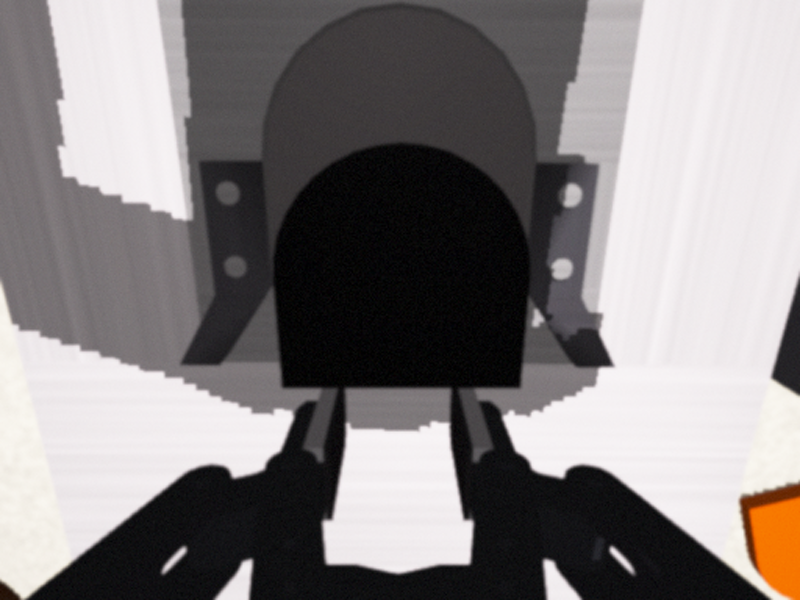

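Centred: recess mid 400, piece 401. About 31 mm to go.

```bash
python3 -m creep '[0,0,0,0,-0.0003,-0.006,0.2,0,0,0,0,0,-0.006,0.2,0,0,0,0,0,-0.006,0.2,0,0,0,0,0,-0.006,0.2]'
python3 - <<'E'
from h import *
goto([0.585,0.034,0.0865],np.radians(-87))
d=snap('wrist','w7'); cv2.imwrite('pics/w7b.png',cv2.resize(d['pixels'],(800,600),interpolation=cv2.INTER_CUBIC))
E
```

```text
time: 8.6
ee_pos: [0.5837, 0.0276, 0.0865]
tcp_rot: [0.487, 0.514, -0.486, 0.513]
force: [-0.8, -0.4, 0.4]
finger_gap: 0.4
tcp [0.5837 0.0276 0.0865] z-axis deg -86.94 tilt x [-0.001  0.002 -1.   ]
shift in current tool axes [-0.      0.0016 -0.0063]
turn [ 0.0011 -0.0016  0.0005] shift in final axes [-0.      0.0016 -0.0063]
```

View pics/w7b.png

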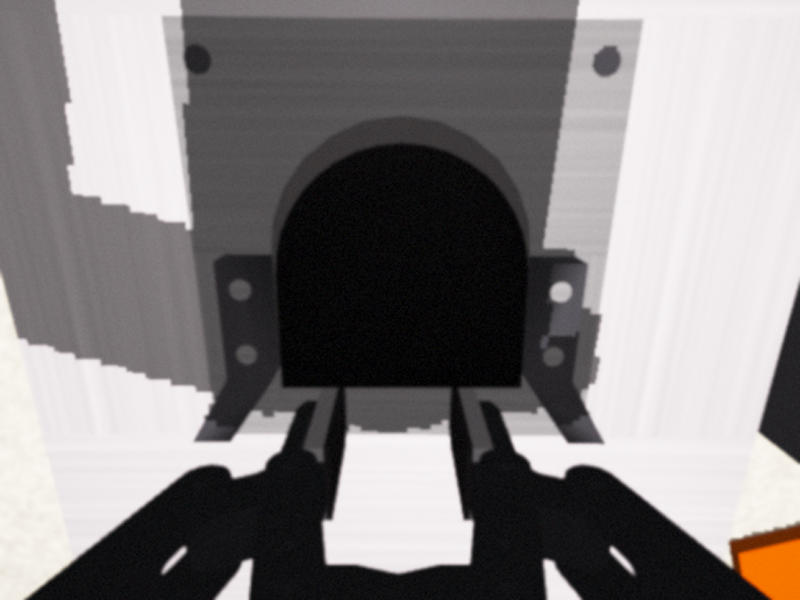

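```bash
python3 -m creep '[0,0,0,0,0,-0.005,0.2,0,0,0,0,0,0,0.2]'
python3 - <<'E'
from h import *
goto([0.585,0.034,0.0865],np.radians(-87))
d=snap('wrist','w8'); cv2.imwrite('pics/w8b.png',cv2.resize(d['pixels'],(800,600),interpolation=cv2.INTER_CUBIC))
E
```

```text
time: 8.82
ee_pos: [0.5833, 0.0345, 0.0865]
tcp_rot: [0.486, 0.514, -0.486, 0.513]
force: [0.2, -0.4, -0.5]
finger_gap: 0.402
tcp [0.5833 0.0345 0.0865] z-axis deg -86.88 tilt x [-0.001  0.002 -1.   ]
shift in current tool axes [-0.      0.0017  0.0006]
turn [ 0.0021 -0.0017  0.0006] shift in final axes [-0.      0.0017  0.0006]
```

View pics/w8b.png

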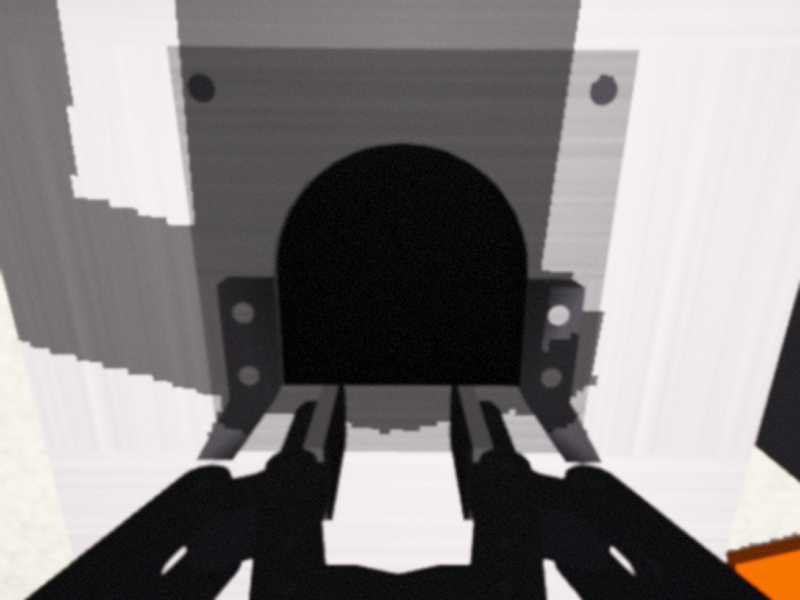

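```bash
python3 - <<'E'
import cv2,numpy as np
a=cv2.imread('pics/w8.png')[80:260,160:360].astype(float)
a=np.clip(255*(a/255)**.45,0,255).astype('uint8')
cv2.imwrite('pics/w8c.png',cv2.resize(a,None,fx=3.3,fy=3.3,interpolation=cv2.INTER_CUBIC))
E
```

```text
(no output)
```

View pics/w8c.png

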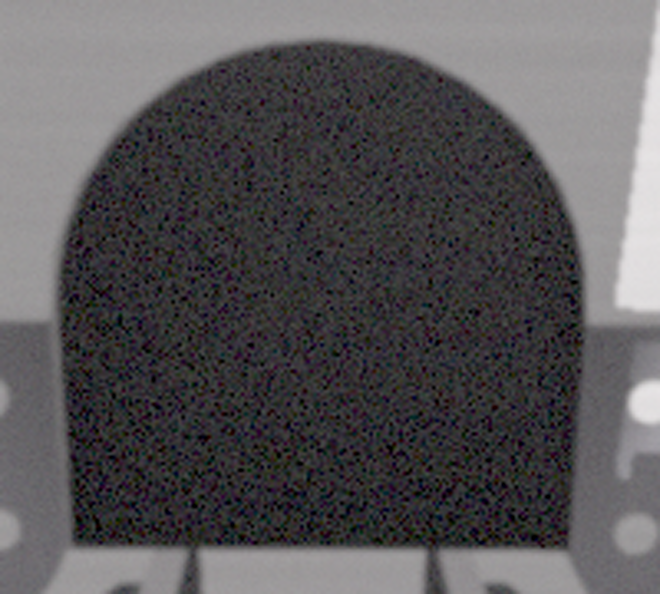

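```bash
python3 -m creep '[0,0,0,0,0,0.012,0.2,0,0,0,0,0,0.012,0.2,0,0,0,0,0,0,0.2]'
python3 - <<'E'
from h import *
goto([0.585,0.034,0.0865],np.radians(-87))
d=snap('wrist','w9'); a=d['pixels'][0:250,130:400].astype(float);a=np.clip(255*(a/255)**.45,0,255).astype('uint8')
cv2.imwrite('pics/w9b.png',cv2.resize(a,None,fx=2.4,fy=2.4,interpolation=cv2.INTER_CUBIC))
E
```

```text
time: 9.12
ee_pos: [0.5848, 0.0085, 0.0865]
tcp_rot: [0.486, 0.514, -0.485, 0.513]
force: [-0.3, -0.3, 0.2]
finger_gap: 0.398
tcp [0.5848 0.0085 0.0865] z-axis deg -86.78 tilt x [-0.001  0.002 -1.   ]
shift in current tool axes [-0.      0.0016 -0.0254]
turn [ 0.0038 -0.0016  0.0004] shift in final axes [-0.      0.0015 -0.0254]
```

View pics/w9b.png

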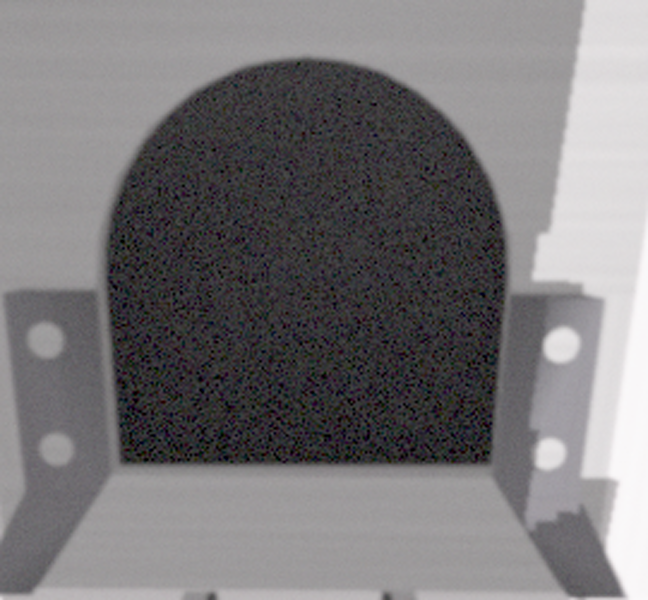

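```bash
python3 - <<'E'
from h import *
d=load('w9'); f=lambda x,y,z:px2w(d,(x+.5)/2.4-.5+130,(y+.5)/2.4-.5,z)
for z in (.058,.062,.068):
    a,b=f(120,463,z),f(492,463,z);c,e=f(107,230,z),f(509,230,z);t=f(307,58,z)
    print(z,np.linalg.norm(a-b),np.linalg.norm(c-e),np.linalg.norm((a+b)/2-t),'rear',(a+b)/2,'tip',t)
a,b=f(110,471,.06),f(502,471,.06);print('recess rear',a,b,np.linalg.norm(a-b))
E
```

```text
0.058 0.07560051221371193 0.07388249166323198 0.07279900690291782 rear [0.58520067 0.04476565 0.058     ] tip [0.58102915 0.11744504 0.058     ]
0.062 0.07352334447456052 0.07185252753101615 0.07079881214030119 rear [0.58509355 0.04601895 0.062     ] tip [0.58103665 0.11670143 0.062     ]
0.068 0.07040759286583341 0.06880758133269228 0.06779851999637625 rear [0.58493289 0.04789888 0.068     ] tip [0.58104791 0.115586   0.068     ]
recess rear [0.54589067 0.04146131 0.06      ] [0.624602   0.04595569 0.06      ] 0.07883953746004849
```

The recess rim now shows as a thin line behind and beside the piece. The width fits a top at z≈0.062, so it has dropped flat, with about 2 mm gap behind. I'll lift clear, go to the bar and check with the side camera.

```bash
python3 -m creep '[0,0,0,-0.03,0,0,0.2,0,0,0,-0.03,0,0,0.2,0,0,0,0,0.0002,0.032,0.2,0,0,0,0,0.0002,0.032,0.2,0,0,0,0,0.0002,0.032,0.2,0,0,0,0,0.0002,0.032,0.2,0,0,0,0,0.0002,0.032,0.2,0,0,0,0,0.0002,0.032,0.2,0,0,0,0,0.0002,0.032,0.2,0,0,0,0,0.0002,0.032,0.2,0,0,0,0,0,0,0.2]'
python3 - <<'E'
from h import *
goto([0.600,-0.248,0.06],np.radians(-87))
for n,c in (('scene',(165,285,240,400)),('side',(105,205,190,310))):
    d=snap(n,n+'3');a=d['pixels'][c[0]:c[1],c[2]:c[3]].astype(float);a=np.clip(255*(a/255)**.6,0,255).astype('uint8');cv2.imwrite('pics/%s3c.png'%n,cv2.resize(a,None,fx=5,fy=5,interpolation=cv2.INTER_CUBIC))
d=snap('wrist','w10'); cv2.imwrite('pics/w10b.png',cv2.resize(d['pixels'],(800,600),interpolation=cv2.INTER_CUBIC))
E
```

```text
time: 10.08
ee_pos: [0.5992, -0.2626, 0.1494]
tcp_rot: [0.487, 0.513, -0.486, 0.513]
force: [-0.9, -0.5, 0.3]
finger_gap: 0.398
tcp [ 0.5992 -0.2626  0.1494] z-axis deg -87.01 tilt x [ 0.001  0.    -1.   ]
shift in current tool axes [ 0.0894  0.0015 -0.0145]
turn [-0.0002 -0.0005 -0.0008] shift in final axes [ 0.0894  0.0016 -0.0146]
```

View pics/scene3c.png

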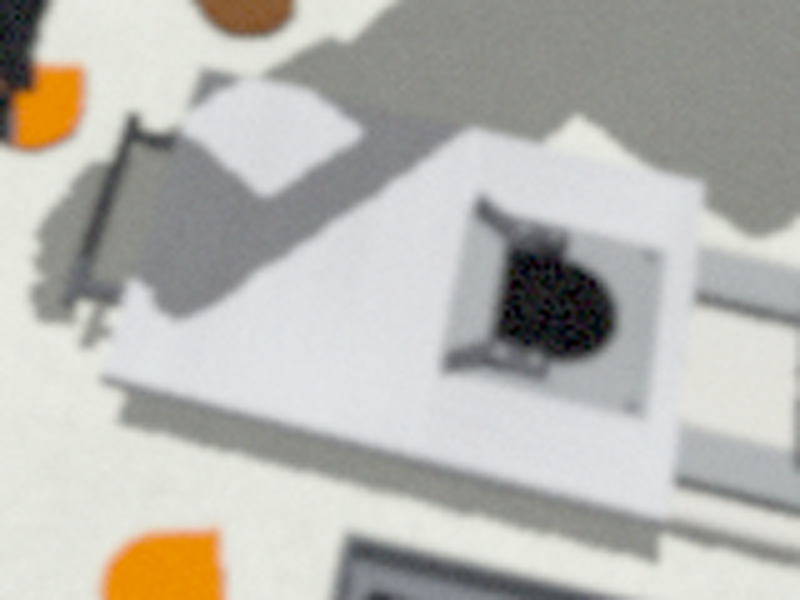

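View pics/side3c.png

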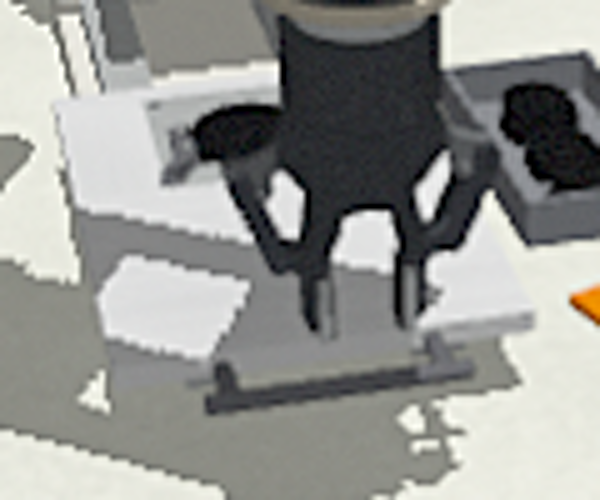

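View pics/w10b.png

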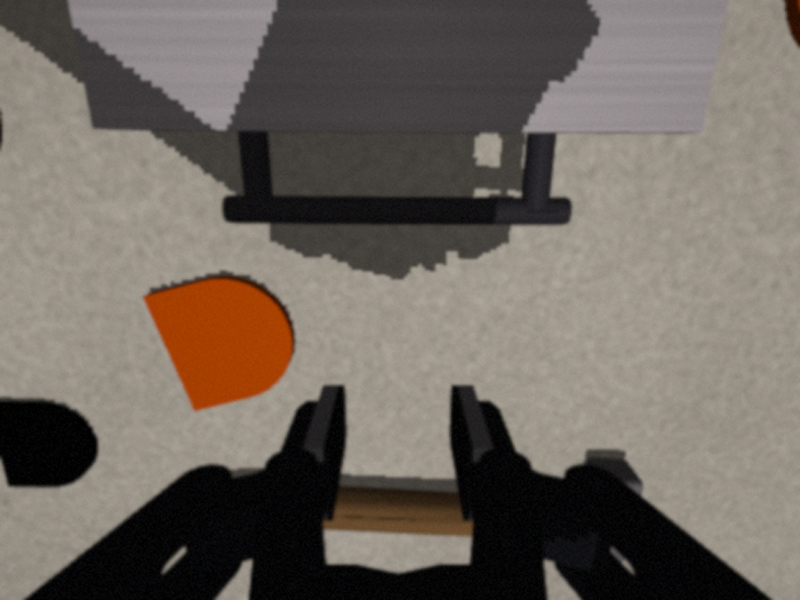

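The scene crop shows the piece sitting in the recess outline. The bar runs (225,209)–(570,210) in the wrist view, mid 397. I'll check its position and the hammer clearance.

```bash
python3 - <<'E'
from h import *
d=load('w10'); k=lambda x,y,z:px2w(d,(x+.5)*.64-.5,(y+.5)*.64-.5,z)
print('bar',k(225,209,.054),k(570,210,.054),'front face',k(397,222,.052),'hammer near edge',k(400,487,.02), 'orange right edge',k(294,340,.008))
E
python3 -m creep '[0,0,0,0.01,0.0015,-0.013,0.2,0,0,0,0.04,0,0,0.2,0,0,0,0.034,0,0,0.2,0,0,0,0,0,0,0.2]'
python3 - <<'E'
from h import *
goto([0.600,-0.245,0.06],np.radians(-87))
E
```

```text
bar [ 0.52271376 -0.20584453  0.054     ] [ 0.66995861 -0.19838918  0.054     ] front face [ 0.59641486 -0.2076138   0.052     ] hammer near edge [ 0.6067976  -0.37087649  0.02      ] orange right edge [ 0.54167577 -0.28374198  0.008     ]
time: 10.57
ee_pos: [0.6004, -0.2379, 0.0639]
tcp_rot: [0.487, 0.514, -0.485, 0.514]
force: [-2.5, 0.9, -0.6]
finger_gap: 0.401
tcp [ 0.6004 -0.2379  0.0639] z-axis deg -86.78 tilt x [ 0.003  0.002 -1.   ]
shift in current tool axes [ 0.0039 -0.0008  0.0071]
turn [ 0.0038 -0.0018 -0.0026] shift in final axes [ 0.0039 -0.0008  0.0071]
```

```bash
python3 -m creep '[0.003,-0.002,-0.002,0.004,-0.001,0,0.2,0,0,0,0,0,-0.006,0.2,0,0,0,0,0,-0.006,0.2,0,0,0,0,0,-0.006,0.2,0,0,0,0,0,-0.006,0.2,0,0,0,0,0,-0.006,0.2]'
python3 - <<'E'
from h import *
goto([0.598,-0.02,0.06],np.radians(-87))
E
```

```text
time: 11.07
ee_pos: [0.5987, -0.2029, 0.064]
tcp_rot: [0.486, 0.513, -0.486, 0.515]
force: [-2.0, -6.9, -4.6]
finger_gap: 0.401
tcp [ 0.5987 -0.2029  0.064 ] z-axis deg -86.76 tilt x [ 0.002 -0.002 -1.   ]
shift in current tool axes [ 0.0036  0.0096 -0.1826]
turn [ 0.0041  0.0024 -0.0018] shift in final axes [ 0.004   0.0089 -0.1827]
```

The table is moving at about 7 N. Continuing.

```bash
python3 -m creep '[0.002,0.002,-0.001,0.002,0,-0.008,0.2,0,0,0,0.001,0,-0.008,0.2,0,0,0,0,0,-0.008,0.2,0,0,0,0,0,-0.008,0.2,0,0,0,0,0,-0.008,0.2,0,0,0,0,0,-0.008,0.2,0,0,0,0,0,-0.008,0.2,0,0,0,0,0,-0.008,0.2]'
python3 - <<'E'
from h import *
goto([0.589,-0.02,0.06],np.radians(-87))
d=snap('scene','scene4');a=d['pixels'][150:290,230:470];cv2.imwrite('pics/scene4c.png',cv2.resize(a,None,fx=3.3,fy=3.3,interpolation=cv2.INTER_CUBIC))
E
```

```text
time: 11.73
ee_pos: [0.5988, -0.1374, 0.0729]
tcp_rot: [0.487, 0.508, -0.485, 0.52]
force: [-0.8, -6.7, -1.5]
finger_gap: 0.401
tcp [ 0.5988 -0.1374  0.0729] z-axis deg -86.79 tilt x [ 0.015 -0.01  -1.   ]
shift in current tool axes [ 0.0116 -0.0033 -0.1179]
turn [ 0.0037  0.0106 -0.0139] shift in final axes [ 0.0129 -0.0036 -0.1178]
```

View pics/scene4c.png

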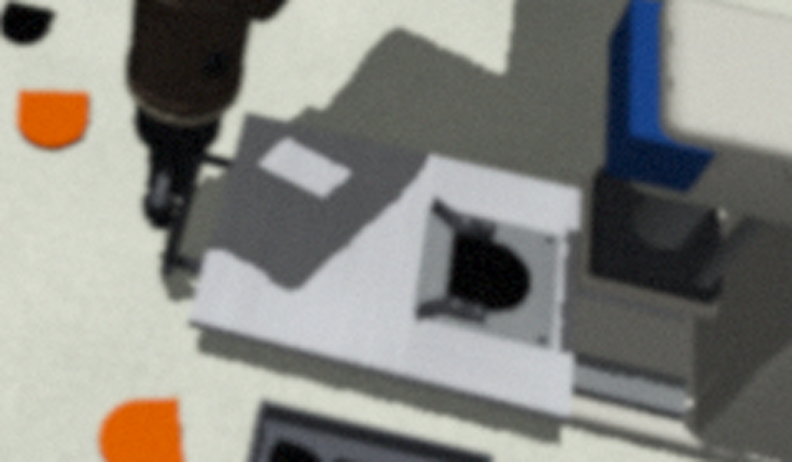

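The table is going in with the piece seated, but the tool has crept up 9 mm. I'll correct that.

```bash
python3 -m creep '[0.003,0.011,-0.014,0.005,-0.001,-0.003,0.2,0,0,0,0.005,-0.001,-0.003,0.2,0,0,0,0.003,0,-0.004,0.2]'
python3 - <<'E'
from h import *
goto([0.589,-0.02,0.06],np.radians(-87))
E
```

```text
time: 12.03
ee_pos: [0.6004, -0.1266, 0.0658]
tcp_rot: [0.488, 0.511, -0.484, 0.516]
force: [-0.6, -6.9, 3.3]
finger_gap: 0.397
tcp [ 0.6004 -0.1266  0.0658] z-axis deg -86.87 tilt x [ 0.009 -0.002 -1.   ]
shift in current tool axes [ 0.0054 -0.0056 -0.107 ]
turn [ 0.0024  0.0027 -0.0093] shift in final axes [ 0.0058 -0.0058 -0.107 ]
```

```bash
python3 -m creep '[0.002,0.004,-0.010,0.006,-0.002,-0.007,0.2,0,0,0,0.002,-0.001,-0.008,0.2,0,0.001,-0.003,0.001,0,-0.008,0.2,0,0.001,-0.002,0.001,0,-0.008,0.2,0,0.001,-0.002,0.001,0,-0.008,0.2]'
python3 - <<'E'
from h import *
goto([0.589,-0.02,0.06],np.radians(-87))
E
```

```text
time: 12.45
ee_pos: [0.5989, -0.0894, 0.0609]
tcp_rot: [0.487, 0.513, -0.487, 0.513]
force: [-2.9, -7.4, 0.2]
finger_gap: 0.399
tcp [ 0.5989 -0.0894  0.0609] z-axis deg -87.02 tilt x [ 0.  0. -1.]
shift in current tool axes [ 0.0009 -0.0063 -0.0698]
turn [-0.0004 -0.0001 -0.0002] shift in final axes [ 0.0009 -0.0062 -0.0699]
```

```bash
python3 -m creep '[0,0,0,0.001,-0.002,-0.008,0.2,0,0.001,-0.002,0.001,-0.001,-0.008,0.2,0,0.001,-0.002,0.001,0,-0.008,0.2,0,0.001,-0.002,0.001,0,-0.008,0.2]'
python3 - <<'E'
from h import *
goto([0.589,-0.02,0.06],np.radians(-87))
E
```

```text
time: 12.78
ee_pos: [0.5968, -0.0577, 0.0612]
tcp_rot: [0.487, 0.513, -0.487, 0.513]
force: [-2.9, -7.5, -0.3]
finger_gap: 0.396
tcp [ 0.5968 -0.0577  0.0612] z-axis deg -87.03 tilt x [ 0.     0.001 -1.   ]
shift in current tool axes [ 0.0012 -0.0058 -0.0381]
turn [-0.0005 -0.0006 -0.0002] shift in final axes [ 0.0012 -0.0058 -0.0381]
```

```bash
python3 -m creep '[0,0,-0.001,0.001,-0.001,-0.006,0.2,0,0.001,-0.002,0.001,-0.001,-0.006,0.2,0,0.001,-0.002,0.001,0,-0.005,0.2]';
for i in 1 2 3; do python3 -m creep '[0,0.001,-0.001,0.001,0,-0.004,0.2]'| egrep 'ee_pos|force'; done
```

```text
time: 13.03
ee_pos: [0.5959, -0.0404, 0.0613]
tcp_rot: [0.487, 0.513, -0.487, 0.513]
force: [-3.1, -7.5, -1.4]
finger_gap: 0.399
ee_pos: [0.5957, -0.0362, 0.0613]
force: [-3.5, -7.1, -0.4]
ee_pos: [0.5957, -0.0335, 0.0613]
force: [-6.5, -69.0, 0.3]
ee_pos: [0.5957, -0.0333, 0.0614]
force: [-7.9, -80.2, -2.9]
```

It meets a hard stop at TCP y −0.0335, where the force jumps from 7 to 70–80 N. I'll back off and check.

```bash
python3 -m creep '[0,0,0,0,0,0.006,0.2,0,0,0,0,0,0.02,0.2,0,0,0,0,0,0.025,0.2,0,0,0,-0.03,0,0.02,0.2,0,0,0,-0.03,0,0.0,0.2,0,0,0,0,0,0,0.2]'
python3 - <<'E'
from h import *
d=snap('scene','scene5');a=d['pixels'][150:290,230:470].astype(float);a=np.clip(255*(a/255)**.6,0,255).astype('uint8');cv2.imwrite('pics/scene5c.png',cv2.resize(a,None,fx=3.3,fy=3.3,interpolation=cv2.INTER_CUBIC))
d=snap('wrist','w11'); cv2.imwrite('pics/w11b.png',cv2.resize(d['pixels'],(800,600),interpolation=cv2.INTER_CUBIC))
E
```

```text
time: 13.78
ee_pos: [0.6012, -0.1076, 0.1284]
tcp_rot: [0.484, 0.513, -0.486, 0.516]
force: [2.7, -1.5, 0.3]
finger_gap: 0.4
```

View pics/scene5c.png

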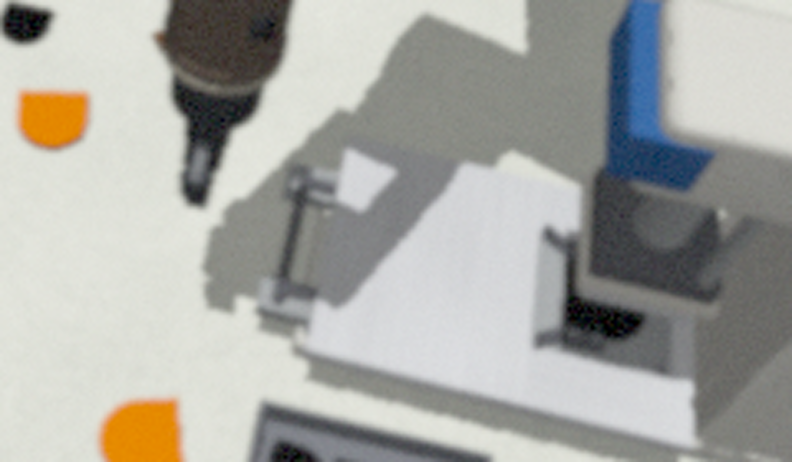

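View pics/w11b.png

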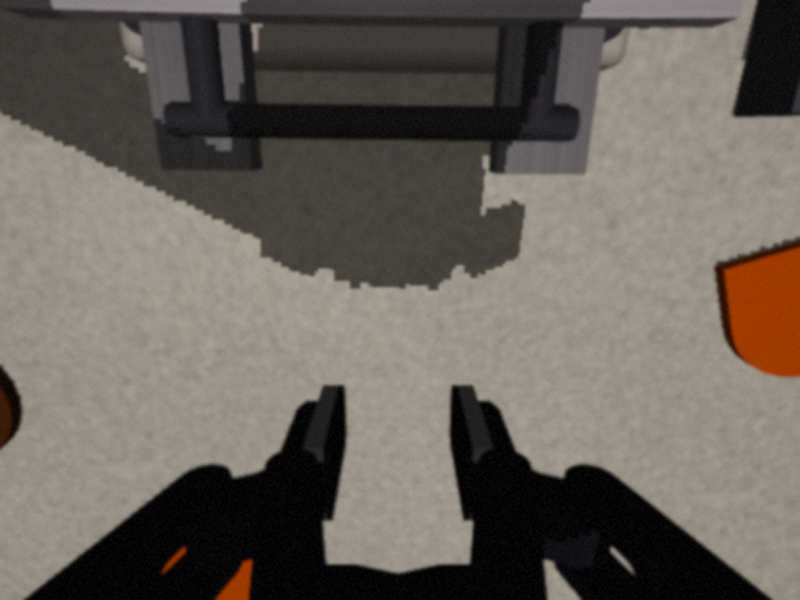

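```bash
python3 - <<'E'
from h import *
d=load('w11'); k=lambda x,y,z:px2w(d,(x+.5)*.64-.5,(y+.5)*.64-.5,z)
p=k(372,138,.052);q=np.array([0.5964,-0.2076]);print('bar front',p,'travel',np.linalg.norm(p[:2]-q))
d=snap('side','side5');a=d['pixels'][60:180,180:320].astype(float);a=np.clip(255*(a/255)**.6,0,255).astype('uint8');cv2.imwrite('pics/side5c.png',cv2.resize(a,None,fx=5,fy=5,interpolation=cv2.INTER_CUBIC))
cv2.imwrite('pics/side5b.png',d['pixels'])
E
```

```text
bar front [ 0.58736602 -0.02368531  0.052     ] travel 0.18413642869335473
```

View pics/side5c.png

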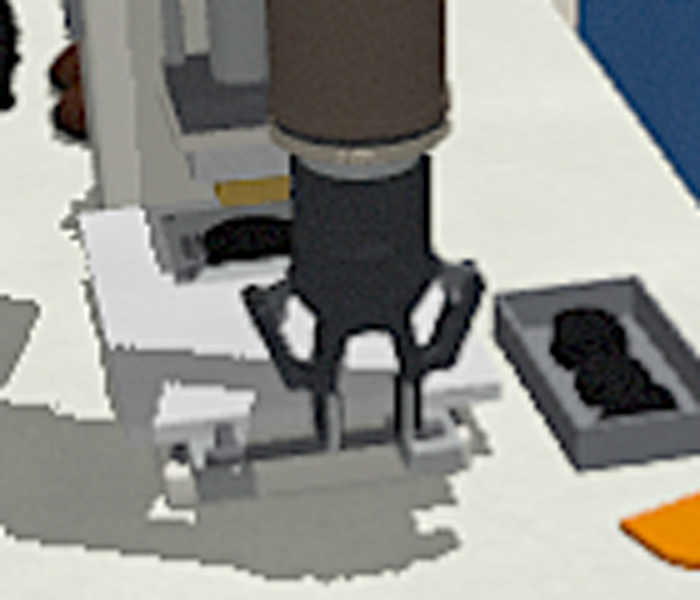

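View pics/side5b.png

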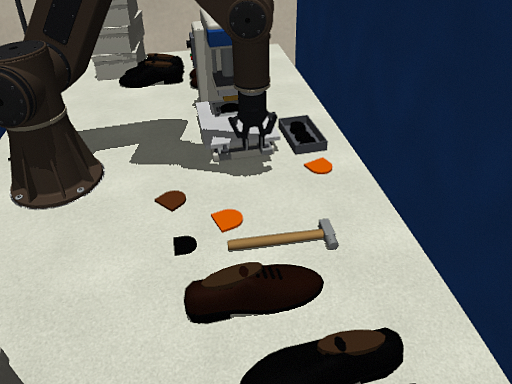

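The bar has travelled 184 mm, which implies a start at about 16 mm. The hammer, shoe, small piece and tray look unmoved. I'll move the arm out of the side camera's view for a last look at the seating.

```bash
python3 -m creep '[0,0,0,-0.03,-0.02,0.02,0.2,0,0,0,-0.02,-0.03,0.02,0.2,0,0,0,0,-0.03,0.02,0.2,0,0,0,0,-0.03,0.02,0.2,0,0,0,0,-0.03,0.02,0.2,0,0,0,0,0,0,0.2,0,0,0,0,0,0,0.2]'
python3 - <<'E'
from h import *
d=snap('side','side6');a=d['pixels'][90:170,190:300].astype(float);a=np.clip(255*(a/255)**.6,0,255).astype('uint8');cv2.imwrite('pics/side6c.png',cv2.resize(a,None,fx=7,fy=7,interpolation=cv2.INTER_CUBIC))
A=load('side6')
# expected seated outline at s=0.2 given travel 0.184
u=np.array([np.cos(ANG),np.sin(ANG)]);r=np.array([u[1],-u[0]]);n=NEST+.184*u
for x,y,z in((-.037,-.035,.062),(.037,-.035,.062),(0,.037,.062),(-.12,.08,.06),(-.12,-.25,.06),(.12,-.25,.06)):
    p=n+x*r+y*u;q=w2px(A,[p[0],p[1],z]);print((x,y),np.round([(q[0]-190+.5)*7,(q[1]-90+.5)*7]))
E
```

```text
time: 14.52
ee_pos: [0.4584, -0.2118, 0.171]
tcp_rot: [0.48, 0.519, -0.486, 0.513]
force: [-0.4, -0.1, 0.2]
finger_gap: 0.401
(-0.037, -0.035) [227. 162.]
(0.037, -0.035) [370. 145.]
(0, 0.037) [276.  96.]
(-0.12, 0.08) [42. 93.]
(-0.12, -0.25) [113. 394.]
(0.12, -0.25) [638. 327.]
```

View pics/side6c.png

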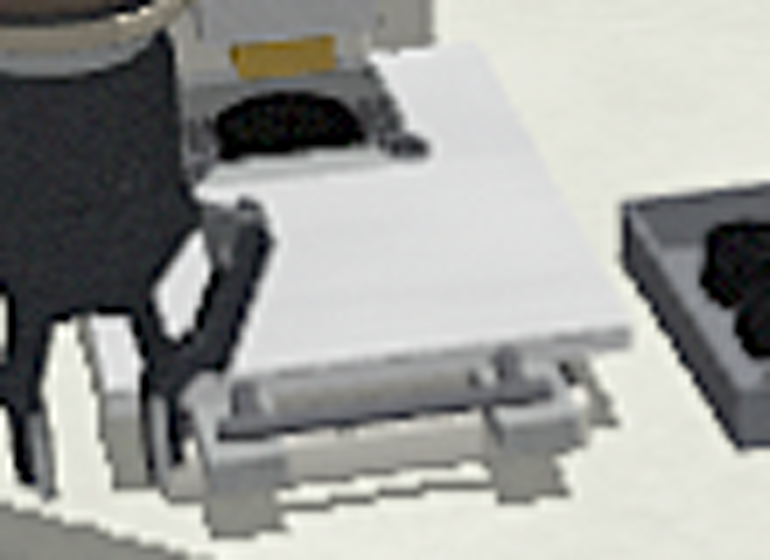

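In the side crop the piece lies in the recess with rear corners at about (218,157) and (366,147) and its tip at about (285,93). That is within 1–2 source pixels of the outline predicted for a seated piece. The arm is clear and touching nothing, so I'm handing in.

```bash
python3 - <<'E'
from h import *
s=manip.sense();print(np.abs(s['qd']).max(),s['force']);print(manip.close_job())
E
```

```text
0.028729280499738632 [-0.56648995  0.49814399 -1.02474613]
the job is handed in; nothing more can be done
None
```

I pushed the black heel piece by its straight edge with the half-open fingers, round end first, between the strips until it dropped into the recess. I then pushed the table in by its bar and handed the job in at about 14.5 s. No verdict is reported.

**Heel piece:** From above, its width and length fit a piece lying flat in the recess, top about 2 mm above the table. There was about 2 mm of gap behind its straight edge. With the table in, the side view put it within 1–2 pixels of the predicted seated outline.

**Table:** It met a hard stop, with the push force jumping from 7 N to about 80 N. The bar had travelled about 184 mm. That means the table started near 16 mm, which is within the stated range but is not an independent measurement of its final position.

**Bench:** The hammer, shoe, small piece and tray looked unmoved in the side view. The arm ended clear of everything.

**What went less well:**
- While feeling for the table height, the fingertips pressed on it with up to 96 N. That is under the 120 N wrist limit, but I had not intended it.
- During the table push the tool crept up 9 mm, and I corrected it before going on.

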